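# Make up two kit trays in the kitchen

### The arm

A 6-joint arm with a two-finger parallel gripper is mounted at the origin on the work surface. World frame = base frame: x ahead of the robot, y to its left, z up, the work surface at z = 0. Lengths are in mm, angles in rad, forces in N, time in s.
With the tool pointing down it reaches from about 275 to 825 mm from the base axis. Payload 4.9 kg.
Tool frame: the origin (TCP) lies midway between the tips of the shut fingers; the grasp point (between the pads) lies 19 mm behind it; z points along the fingers, y is the direction in which the jaws open and shut (so a half turn about z gives the same grasp; the last joint's range is limited). The gripper opens to 85 mm and grips with 20 to 120 N. Pads are 22 mm wide; open, the fingers measure 114 mm over their backs; the gripper's body (76 mm by 85 mm) begins 54 mm behind the grasp point. The pads swing forward as they close: fully open they stand 13 mm farther back than shut.
Start: joints at [1.116, 0.326, -0.193, 1.052, 0, 1.437], TCP at [173.424, 521.96, 203.281] pointing down, gripper open.
Joint ranges: [-2.65, 2.65], [-0.97, 1.79], [-1.3, 1.35], [-1.93, 2.1], [-1.47, 1.37], [-3.14, 3.14]. Speed limits (rad/s): [2.57, 2.57, 3.14, 3.14, 3.14, 3.14].

### API

Orientations are given as [roll, pitch, yaw] about the fixed x, y, z axes, in that order (R = Rz(yaw) Ry(pitch) Rx(roll)).
In Python, from workcell import arm, eyes, order, models gives the robot as it stands. The module is installed in compiled form; this text tells all that it offers.
- The arm moves only by the tool drive_tool, never from a script. Its argument "moves" is a list of rows, each a list of 5 numbers: the closure, from 0 (fully open) to 1 (shut), then the shift along the tool's x, y, z in m, then the turn about the tool's z in degrees. In form: [[jaw, dx, dy, dz, twist], ...]. A call has 1 to 20 rows; each row is the pose to reach, as a shift and turn from the pose commanded when the call began, along the tool's axes at that moment; what a row does not reach only later rows make up. A row lasts 1/8 s, in which the tool goes at most 62.5 mm and 10.7 degrees, less where a joint would pass 70% of its speed; a pose out of reach is approached as far as the arm can. A call with a gripper value outside its range is refused whole. The fingers move at their own pace and stop on an object; "squeeze" is the grip in N (left out, the last holds). Time passes only in rows, so rows that repeat a pose let the fingers close. It gives the time, the measured TCP pose, the force and the opening at its end, in the units of the state.
- arm.get_state(): the state, without advancing time (a new reading comes with each control period).
- eyes.capture(name): name is "scene" or "side" or "wrist"; returns a dict with "image" (400x640x3 uint8, blue, green, red), "depth" (400x640 float32, mm along the optical axis (not along the pixel's ray), 0 where there is no reading), "mtx" (3x3 intrinsics, pixels), "D" ([k1, k2, p1, p2, k3] as OpenCV has them; the pictures are not rectified), "extrinsics" (4x4, takes a point from world to camera coordinates). Camera axes: x right, y down, z forward; pixel columns grow to the right and rows downward; lengths in mm; the calibration is good to about 2 mm. A picture is of the moment at which its call begins.
- order.close_job(): hands the job in, once; it reports no verdict.
Trained networks look in a picture, given as the dict that the camera call returned (one of the last four; its "shot" number tells which), for a name from the list of things; names that differ only in an ending like _2 or _b are one class to them, and where a whole thing is asked for, a point or a joint stands for the part that bears it (a point fixed in the world has none). Each returns a list of dicts, best first, with "p" (0 to 1); they miss things now and then, are a little off and sometimes report something else, mostly with a low value. They report only what shows in the picture. A call takes as long as a camera call. They do not tell look-alikes from the thing itself.
- models.masks_of(name, picture): "region" (400x640 bool, what is visible of it).
- models.mark_of(name, picture): "point" ([x, y, z] in mm, in the coordinates of the camera as it stood for that picture, good to about 4 mm: a listed point, or the origin of a listed thing).
The state is a dict: "t": time; "q": joint angles; "joint_vel": joint speeds; "effort": joint torques, N m; "tool_pos": TCP position; "orientation": TCP orientation; "wrist_force": force on the tool from outside, world axes, zero at the start; "wrist_torque": the same for the moment, N m; "finger_gap": finger opening in mm.
Only numpy, scipy, OpenCV 4.12 (cv2) and the standard library are available. Lean on these libraries where they do the work, as an engineer would, in place of code of your own. Each camera call takes 0.05 s, during which the arm holds its last target. There are 200 camera calls.

### The job

Make up the two kit trays from the stock, one item to a compartment. Counting from the end with the wire handle, the three-compartment tray gets the ramekin, then the square cutter, then the shaker; the two-compartment tray gets the jar, then the round cutter. Each must stand upright, right way up, on the floor of its compartment, and the oil bottle, the bowl and the spatula are to be left where they are.

Things in the scene. Friction and masses are not known exactly. Their poses are not given: they have to be found in the camera images.
- ramekin_mid (a point): Ramekin: small white ceramic cup, open at the top, closed bottom, 60 mm across at the rim (tapering evenly to 48 mm at the foot), 56 mm high, 0.17 kg. This point is at its centre, half-way up; z points up. It stands loose and upright on the table (z = 0).
- square_cutter_mid (a point): Square pastry cutter: open square tube of bare steel, 52 x 52 mm outside, 3 mm walls, 56 mm high, 0.09 kg. This point is at its centre, half-way up; z points up. It stands loose and upright on the table (z = 0); its sides lie along its x and y axes.
- shaker_mid (a point): Shaker: slim closed steel cylinder with a domed, pierced cap, the tallest of the stock: body 44 mm across, cap band 45.6 mm (60 to 68 mm up), 76 mm high in all, 0.15 kg. This point is at its centre, half-way up; z points up. It stands loose and upright on the table (z = 0).
- jar_mid (a point): Jar: closed low amber glass jar with a steel lid, glass 56 mm across at its middle, narrowing at the shoulder, lid 50 mm across (40 to 56 mm up), 56 mm high in all, 0.16 kg. This point is at its centre, half-way up; z points up. It stands loose and upright on the table (z = 0).
- round_cutter_mid (a point): Round pastry cutter: ring of bare steel, open at both ends, 58 mm outside, 3 mm wall, 56 mm high, 0.08 kg. This point is at its centre, half-way up; z points up. It stands loose and upright on the table (z = 0).
- tray_three: Three-compartment kit tray, fixed to the table: shallow dark steel tray with bright walls, 106 mm (its x) by 264 mm (its y), a single row of three compartments along y, each 100 mm (x) by 84 mm (y) inside; walls and dividers 3 mm thick and 12 mm high, floor 3 mm thick. Origin: centre of its underside, z up. Compartment centres at y = +87 (handle end), 0 and -87 mm. A low wire handle sticks out 29 mm at its +y end.
- tray_two: Two-compartment kit tray, fixed to the table: the same make, 106 mm (its x) by 177 mm (its y), compartments 100 mm (x) by 84 mm (y) inside; walls and divider 3 mm thick and 12 mm high, floor 3 mm thick. Origin: centre of its underside, z up. Compartment centres at y = -43.5 mm (handle end) and +43.5 mm. A low wire handle sticks out 29 mm at its -y end.
- oil_bottle: Bystander: green glass oil bottle, 66 mm across, 230 mm high, loose. Origin: centre of its underside.
- bowl: Bystander: steel mixing bowl, 150 mm across, 65 mm high, loose. Origin: centre of its underside.
- spatula: Bystander: loose spatula lying flat beyond the trays, its length along its own x. Origin: on its underside.
Not all that is in view belongs to the job. What is shaped like the part that bears round_cutter_mid but pink or yellow is not meant.

How it is judged:
By the outcome, as a careful person would: the job done as asked, in the order asked, and still so for the second after the job is handed in, with the robot touching nothing.
It also fails if it takes over 126 s, if anything falls off the work surface, if the arm or the gripper's body presses on something with over 40 N, if the wrist force passes 120 N, or if a joint passes its speed limit or range.

## Working session

There is one attempt and no reset: what is moved stays moved. The work goes in short steps, Python scripts to look and compute and a tool call to move; the robot and the scene stay as the last step left them, time stands still between calls to the robot, and variables do not carry over. Pictures are saved under pics/ and viewed, about 12 in all and at most 16, crops included, and the job is handed in when it is done.

Besides the shell and the picture viewer there is one more tool, called after "Request:" by a JSON object that holds its "op" and its "data". drive_tool: Moves the arm, as the interface text tells. Its arguments: {"type":"object","properties":{"moves":{"type":"array"},"squeeze":{"type":"number"}},"required":["moves"]}

```bash
mkdir -p pics; cat > h.py <<'E'
import numpy as np, cv2
from workcell import arm, eyes, order, models
def world(pic,p):
    return (np.linalg.inv(pic["extrinsics"])@np.r_[p,1])[:3]
def px2w(pic,u,v,d=None):
    d=pic["depth"][int(v),int(u)] if d is None else d
    n=cv2.undistortPoints(np.array([[[u,v]]],float),pic["mtx"],pic["D"])[0,0]
    return world(pic,[n[0]*d,n[1]*d,d])
def cloud(pic,mask):
    v,u=np.where(mask&(pic["depth"]>0)); d=pic["depth"][v,u]
    n=cv2.undistortPoints(np.stack([u,v],1).astype(float)[:,None],pic["mtx"],pic["D"])[:,0]
    P=np.c_[n*d[:,None],d,np.ones(len(d))]
    return (P@np.linalg.inv(pic["extrinsics"]).T)[:,:3]
E
python3 - <<'E'
from h import *
np.set_printoptions(precision=1,suppress=True)
print(arm.get_state())
for c in ["scene","side"]:
    p=eyes.capture(c); cv2.imwrite(f"pics/{c}0.png",p["image"])
    for n in ["ramekin_mid","square_cutter_mid","shaker_mid","jar_mid","round_cutter_mid","tray_three","tray_two","oil_bottle","bowl","spatula"]:
        print(c,n,[(round(m["p"],2),world(p,m["point"])) for m in models.mark_of(n,p)[:4]])
E
```

```text
{'t': 0.0, 'q': array([ 1.1,  0.3, -0.2,  1.1, -0. ,  1.4]), 'joint_vel': array([-0.,  0.,  0., -0., -0., -0.]), 'effort': array([ -0. , -44.3,  26.2,   0. ,  -0. ,   0. ]), 'tool_pos': array([173.2, 521.4, 202.5]), 'orientation': array([-3.1, -0. ,  2.8]), 'wrist_force': array([-0.1, -0.6,  0.5]), 'wrist_torque': array([-0. ,  0. , -0.1]), 'finger_gap': 85.43597433088941}
scene ramekin_mid [(0.69, array([450.8, 284.6,  25.5]))]
scene square_cutter_mid [(0.86, array([448.1, -14.3,  23.7]))]
scene shaker_mid [(0.56, array([ 445.1, -123.6,   38.6]))]
scene jar_mid [(0.73, array([454.2, 137.2,  26.2])), (0.52, array([ 459.3, -266.2,   24.4]))]
scene round_cutter_mid [(0.68, array([ 387.9, -385. ,   24.7])), (0.66, array([ 457. , -268.3,   26.3])), (0.53, array([ 356.7, -234.7,   24. ]))]
scene tray_three [(0.69, array([ 598.6, -176.6,   -0.4]))]
scene tray_two [(0.67, array([621.6, 187.6,   2.5]))]
scene oil_bottle [(0.73, array([544.4, 462. ,   0.8])), (0.45, array([453. , 281.4,  24.5]))]
scene bowl [(0.67, array([ 554.3, -473.2,    1.5]))]
scene spatula [(0.76, array([772.8,  12.4,  -4.7])), (0.55, array([447.9, -11.8,  25.9]))]
side ramekin_mid [(0.67, array([456.6, 284.4,  29.4]))]
side square_cutter_mid [(0.94, array([451.6,  -8.9,  24.5]))]
side shaker_mid [(0.97, array([ 444.1, -127.8,   41.3]))]
side jar_mid [(0.92, array([447.5, 140. ,  28. ]))]
side round_cutter_mid [(0.96, array([ 356.1, -233.6,   26.5])), (0.91, array([ 455.1, -261.5,   26.3])), (0.73, array([ 388.2, -384.6,   26.1]))]
side tray_three [(0.95, array([ 601.2, -177.9,   -4.1])), (0.69, array([623.4, 186.8,  -1.4]))]
side tray_two [(0.84, array([623.8, 191.5,  -0.2])), (0.26, array([545.8, 466.8,  -0.4]))]
side oil_bottle [(0.87, array([543. , 465.4,  -2.4]))]
side bowl [(0.76, array([ 554.6, -466.7,   -0. ])), (0.17, array([ 602.3, -174.6,    1.3]))]
side spatula [(0.63, array([769.8,   7.8,   2.6]))]
```

View pics/scene0.png

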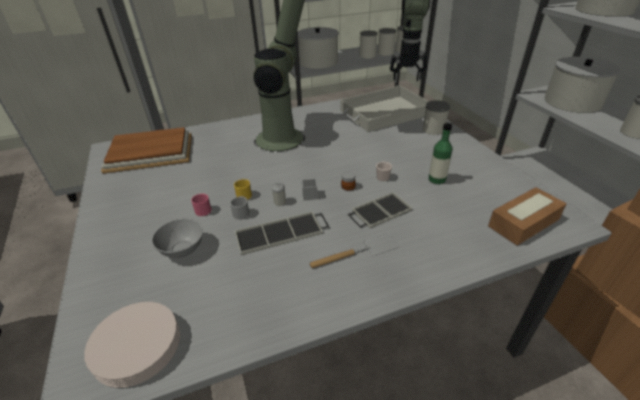

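View pics/side0.png

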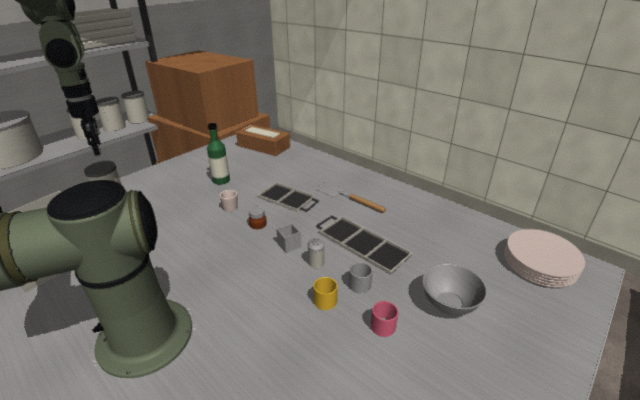

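The scene view shows the ramekin (384,171), jar (348,183), square cutter (310,188), shaker (279,195) and steel ring (240,208). The yellow (243,189) and pink (201,205) rings are decoys. The two trays are at (282,232) and (380,210), and both handles point towards the gap between them. Next I'll measure the tray compartments and the square cutter's yaw.

```bash
python3 - <<'E'
from h import *
np.set_printoptions(precision=1,suppress=True)
for c in ["scene","side"]:
    p=eyes.capture(c); g=cv2.cvtColor(p["image"],cv2.COLOR_BGR2GRAY)
    for n in ["tray_three","tray_two"]:
        m=models.masks_of(n,p)[0]["region"]
        k=(m&(g<70)).astype(np.uint8)
        N,l,s,ce=cv2.connectedComponentsWithStats(k)
        for i in range(1,N):
            if s[i,4]>40:
                C=cloud(p,l==i); print(c,n,s[i,4],np.median(C,0),C.mean(0))
        C=cloud(p,m); print(c,n,"rect",cv2.minAreaRect(C[:,:2].astype(np.float32)))
    m=models.masks_of("square_cutter_mid",p)[0]["region"]
    C=cloud(p,m); C=C[(C[:,2]>48)&(C[:,2]<65)]; print("sq",len(C),cv2.minAreaRect(C[:,:2].astype(np.float32)))
E
```

```text
scene tray_three 398 [599.  -87.4   4.1] [597.8 -87.4   4. ]
scene tray_three 428 [ 596.1 -175.     3.8] [ 595.9 -174.7    3.9]
scene tray_three 459 [ 593.2 -262.5    2.6] [ 592.1 -262.2    2.6]
scene tray_three rect ((593.1484985351562, -170.36398315429688), (275.2234802246094, 127.41246795654297), 89.34628295898438)
scene tray_two 308 [615.  230.7   4.6] [614.9 231.1   4.5]
scene tray_two 342 [628.8 144.4   4.6] [628.7 144.9   4.4]
scene tray_two rect ((625.6431884765625, 180.91751098632812), (112.48739624023438, 188.30337524414062), 8.722750663757324)
sq 83 ((448.8300476074219, -13.710552215576172), (49.68910598754883, 59.71023941040039), 71.15778350830078)
side tray_three 399 [605.3 -84.4   3.6] [605.1 -83.8   3.6]
side tray_three 469 [ 602.6 -171.6    3.3] [ 603.3 -171.     3.3]
side tray_three 554 [ 601.  -259.1    3. ] [ 601.5 -258.7    3. ]
side tray_three rect ((606.0254516601562, -160.98255920410156), (292.2712707519531, 128.09046936035156), 88.52936553955078)
side tray_two 229 [621.6 236.2   3.9] [621.7 236.    3.9]
side tray_two 253 [633.2 148.8   3.7] [635.1 149.    3.7]
side tray_two rect ((634.1139526367188, 181.69317626953125), (126.15034484863281, 224.7001953125), 7.860891819000244)
sq 133 ((448.1248779296875, -12.918529510498047), (55.043087005615234, 52.112083435058594), 76.92457580566406)
```

```bash
cat >> h.py <<'E'
def go(x,y,z,yaw):
    s=arm.get_state(); P=s["tool_pos"]; w=s["orientation"][2]
    d=np.array([x,y,z])-P
    dx=d[0]*np.cos(w)+d[1]*np.sin(w); dy=d[0]*np.sin(w)-d[1]*np.cos(w)
    tw=(w-yaw+np.pi/2)%np.pi-np.pi/2
    print("go",(x,y,z,yaw),"-> mm",np.round([dx,dy,-d[2]],1),"twist",round(np.degrees(tw),1),"yaw",round(w,3),"q6",round(s["q"][5],2),"t",s["t"])
E
python3 -c "
from h import *
go(453,284,200,1.57)"
```

```text
go (453, 284, 200, 1.57) -> mm [-340.3 -137.7    3.3] twist 71.7 yaw 2.821 q6 1.44 t 1.5
```

Request:
{"op": "drive_tool", "data": {"moves": [[0, -0.057, -0.023, 0, 10.5], [0, -0.114, -0.046, 0, 21], [0, -0.17, -0.069, 0, 31.5], [0, -0.227, -0.092, 0, 42], [0, -0.284, -0.115, 0, 52.5], [0, -0.34, -0.138, 0, 63], [0, -0.34, -0.138, 0, 71.7], [0, -0.34, -0.138, 0, 71.7], [0, -0.34, -0.138, 0, 71.7]], "squeeze": 40}}

```text
t: 2.62
tool_pos: [452.1, 284.1, 203.3]
orientation: [-3.141, 0.0, 1.572]
wrist_force: [-0.1, -0.1, -0.4]
finger_gap: 85.3
```

```bash
cat >> h.py <<'E'
def look(n,png,zlo,zhi):
    np.set_printoptions(precision=1,suppress=True)
    p=eyes.capture("wrist"); 
    if png: cv2.imwrite("pics/"+png,p["image"])
    print("cam at",np.linalg.inv(p["extrinsics"])[:3,3])
    for m in models.mark_of(n,p)[:3]: print("mark",round(m["p"],2),world(p,m["point"]))
    for m in models.masks_of(n,p)[:3]:
        C=cloud(p,m["region"]); C=C[(C[:,2]>zlo)&(C[:,2]<zhi)]
        if len(C)<20: continue
        r=cv2.minAreaRect(C[:,:2].astype(np.float32)); c,R=cv2.minEnclosingCircle(C[:,:2].astype(np.float32))
        print("mask",round(m["p"],2),len(C),"rect",np.round(r[0],1),np.round(r[1],1),round(r[2],1),"circ",np.round(c,1),round(R,1),"zmax",C[:,2].max())
    return p
E
python3 -c "
from h import *
p=look('ramekin_mid','w1.png',48,64)
go(453,284,14,1.57)"
```

```text
cam at [453.3 363.5 373.2]
mark 0.75 [457.6 285.8  26.9]
mark 0.27 [455.4 132.4  27.4]
mask 0.72 851 rect [454.3 281.9] [57.5 57.6] 21.9 circ [454.7 281.3] 29.6 zmax 57.36544780965886
go (453, 284, 14, 1.57) -> mm [ -0.5   1.  189.4] twist 0.1 yaw 1.572 q6 1.99 t 2.775
```

View pics/w1.png

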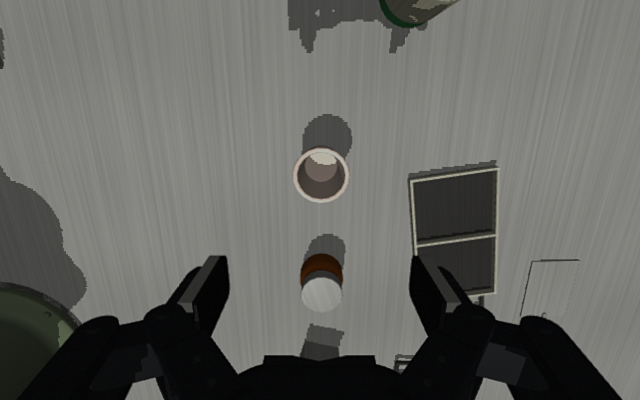

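The wrist view shows the round, handle-less ramekin rim at (321,175), lined up between the fingers, with the jar behind it at (321,283). I'll descend on it and grip.

Request:
{"op": "drive_tool", "data": {"moves": [[0, -0.002, 0.002, 0.05, 0], [0, -0.002, 0.002, 0.1, 0], [0, -0.002, 0.002, 0.15, 0], [0, -0.002, 0.002, 0.18, 0], [0, -0.002, 0.002, 0.189, 0], [0, -0.002, 0.002, 0.189, 0], [1, -0.002, 0.002, 0.189, 0], [1, -0.002, 0.002, 0.189, 0], [1, -0.002, 0.002, 0.189, 0], [1, -0.002, 0.002, 0.189, 0], [1, -0.002, 0.002, 0.189, 0], [1, -0.002, 0.002, 0.189, 0], [1, -0.002, 0.002, 0.189, 0], [1, -0.002, 0.002, 0.189, 0]], "squeeze": 40}}

```text
t: 4.53
tool_pos: [455.6, 282.6, 16.4]
orientation: [3.139, -0.002, 1.57]
wrist_force: [-3.6, -0.0, 9.7]
finger_gap: 58.0
```

```bash
python3 -c "
from h import *
s=arm.get_state(); print(s['wrist_force'])
go(602,-86,120,1.54)"
```

```text
[-3.57466489 -0.04190301  9.67642771]
go (602, -86, 120, 1.54) -> mm [-368.4  146.9 -103.6] twist 1.7 yaw 1.57 q6 1.99 t 4.525
```

Request:
{"op": "drive_tool", "data": {"moves": [[1, 0, 0, -0.03, 0], [1, 0, 0, -0.08, 0], [1, -0.03, 0.01, -0.105, 0], [1, -0.08, 0.03, -0.105, 1.7], [1, -0.13, 0.05, -0.105, 1.7], [1, -0.18, 0.07, -0.105, 1.7], [1, -0.23, 0.09, -0.105, 1.7], [1, -0.28, 0.11, -0.105, 1.7], [1, -0.33, 0.13, -0.105, 1.7], [1, -0.36, 0.144, -0.105, 1.7], [1, -0.368, 0.147, -0.105, 1.7], [1, -0.368, 0.147, -0.105, 1.7], [1, -0.368, 0.147, -0.105, 1.7]]}}

```text
t: 6.15
tool_pos: [600.4, -85.0, 119.4]
orientation: [-3.141, -0.001, 1.541]
wrist_force: [0.5, 0.4, -1.2]
finger_gap: 57.2
```

```bash
python3 - <<'E'
from h import *
p=look('ramekin_mid','w2.png',0,300)
g=cv2.cvtColor(p["image"],cv2.COLOR_BGR2GRAY)
for m in models.masks_of('tray_three',p)[:1]:
    k=(m["region"]&(g<70)).astype(np.uint8)
    N,l,s,ce=cv2.connectedComponentsWithStats(k)
    for i in range(1,N):
        if s[i,4]>300:
            C=cloud(p,l==i); r=cv2.minAreaRect(C[:,:2].astype(np.float32)); print("comp",s[i,4],ce[i],np.median(C,0),r)
go(602,-86,17,1.54)
E
```

```text
cam at [604.1  -5.9 289.3]
mark 0.96 [601.4 -82.4 127.9]
mask 0.95 11933 rect [ 602.3 -150.1] [188.3  80.3] 87.7 circ [ 596.4 -149.9] 94.2 zmax 160.27909925426403
comp 975 [323.4 113.2] [610.5 -18.6   9.8] ((606.4859008789062, -28.520339965820312), (29.31458854675293, 78.66726684570312), 88.423095703125)
comp 6771 [322.1 173.5] [606.5 -75.8   2.5] ((602.8942260742188, -87.93873596191406), (84.78365325927734, 100.5431137084961), 88.64542388916016)
comp 3630 [322.4 335.9] [ 600.4 -265.2    2.5] ((601.1564331054688, -187.40200805664062), (224.51390075683594, 99.6276626586914), 88.53079223632812)
go (602, -86, 17, 1.54) -> mm [ -0.6   1.2 102.5] twist 0.1 yaw 1.541 q6 1.34 t 6.35
```

View pics/w2.png

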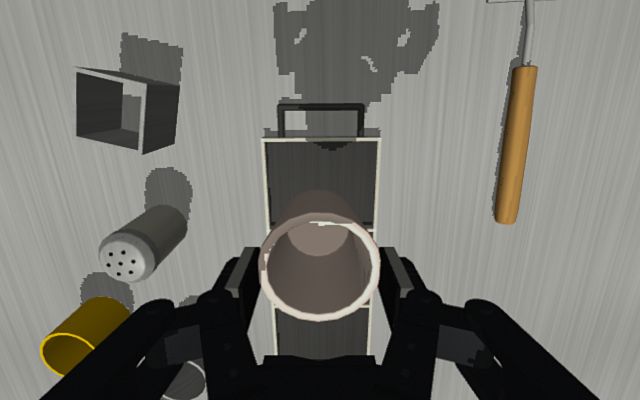

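The ramekin is held upright at (320,265), above the first compartment, handle side up in the picture. The compartment's centre measures (603,-88). I'll lower it there.

Request:
{"op": "drive_tool", "data": {"moves": [[1, -0.002, 0.002, 0.03, 0], [1, -0.002, 0.002, 0.07, 0], [1, -0.002, 0.002, 0.09, 0], [1, -0.002, 0.002, 0.097, 0], [1, -0.002, 0.002, 0.1, 0], [1, -0.002, 0.002, 0.1, 0]]}}

```text
t: 7.1
tool_pos: [603.8, -88.6, 20.3]
orientation: [3.14, 0.0, 1.54]
wrist_force: [0.3, 0.2, -1.3]
finger_gap: 57.4
```

Request:
{"op": "drive_tool", "data": {"moves": [[1, 0, 0, 0.001, 0], [1, 0, 0, 0.002, 0], [1, 0, 0, 0.002, 0]]}}

```text
t: 7.48
tool_pos: [604.1, -88.9, 19.5]
orientation: [3.139, 0.001, 1.54]
wrist_force: [-3.0, 0.2, 10.3]
finger_gap: 57.6
```

Request:
{"op": "drive_tool", "data": {"moves": [[0.6, 0, 0, 0.002, 0], [0, 0, 0, 0.002, 0], [0, 0, 0, 0.002, 0], [0, 0, 0, 0.002, 0], [0, 0, 0, -0.05, 0], [0, 0, 0, -0.11, 0], [0, 0.02, -0.05, -0.16, 7], [0, 0.045, -0.1, -0.18, 14], [0, 0.07, -0.15, -0.18, 14], [0, 0.07, -0.15, -0.18, 14], [0, 0.07, -0.15, -0.18, 14]]}}

```text
t: 8.85
tool_pos: [456.0, -14.0, 197.7]
orientation: [3.14, -0.0, 1.296]
wrist_force: [0.1, -0.5, 0.3]
finger_gap: 85.3
```

```bash
python3 - <<'E'
from h import *
p=look('square_cutter_mid','w3.png',48,64)
go(449,-13,14,np.radians(74))
p=eyes.capture("side")
m=models.masks_of('ramekin_mid',p)[0]
C=cloud(p,m["region"]);print(m["p"],C.min(0),C.max(0),[ (q["p"],world(p,q["point"])) for q in models.mark_of('ramekin_mid',p)[:1]])
E
```

```text
cam at [478.7  62.4 367.6]
mark 0.55 [450.7  -9.3  31.4]
mask 0.78 731 rect [450.4 -13.6] [52.1 52.1] 74.5 circ [450.3 -13.5] 35.7 zmax 57.55085089663612
go (449, -13, 14, np.float64(1.2915436464758039)) -> mm [ -0.7  -7.7 183.2] twist 0.2 yaw 1.295 q6 1.65 t 9.0
0.88 [ 572.7 -119.5    2.3] [632.  -58.9  61.5] [(0.71, array([605.3, -85.2,  34.4]))]
```

View pics/w3.png

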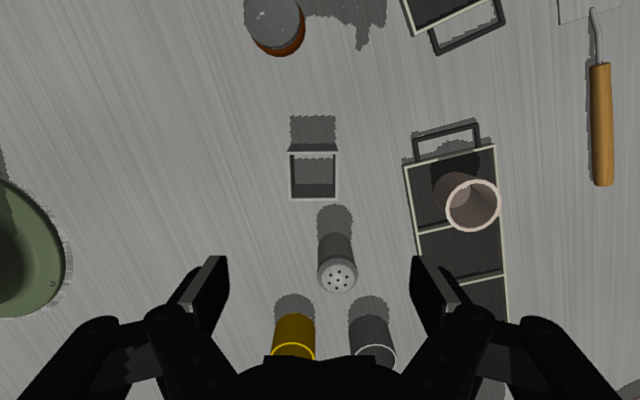

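The ramekin stands in the handle-end compartment (473,205). The square cutter (314,175) lies square to the jaws, so I'll grip it.

Request:
{"op": "drive_tool", "data": {"moves": [[0, -0.001, -0.005, 0.05, 0], [0, -0.001, -0.0055, 0.1, 0], [0, -0.001, -0.0055, 0.15, 0], [0, -0.001, -0.0055, 0.175, 0], [0, -0.001, -0.0055, 0.183, 0], [0, -0.001, -0.0055, 0.183, 0], [1, -0.001, -0.0055, 0.183, 0], [1, -0.001, -0.0055, 0.183, 0], [1, -0.001, -0.0055, 0.183, 0], [1, -0.001, -0.0055, 0.183, 0], [1, -0.001, -0.0055, 0.183, 0], [1, -0.001, -0.0055, 0.183, 0], [1, -0.001, -0.0055, 0.183, 0], [1, -0.001, -0.0055, 0.183, 0]], "squeeze": 40}}

```text
t: 10.9
tool_pos: [450.7, -13.5, 15.6]
orientation: [3.139, -0.0, 1.296]
wrist_force: [-0.9, 0.3, 5.0]
finger_gap: 50.8
```

```bash
python3 -c "
from h import *
go(600.7,-175,120,1.545)"
```

```text
go (600.7, -175, 120, 1.545) -> mm [-114.7  188.3 -104.4] twist -14.3 yaw 1.296 q6 1.65 t 10.9
```

Request:
{"op": "drive_tool", "data": {"moves": [[1, 0, 0, -0.03, 0], [1, 0, 0, -0.08, 0], [1, -0.015, 0.03, -0.105, -5], [1, -0.04, 0.07, -0.105, -10], [1, -0.07, 0.115, -0.105, -14.3], [1, -0.095, 0.16, -0.105, -14.3], [1, -0.11, 0.183, -0.105, -14.3], [1, -0.1147, 0.1883, -0.105, -14.3], [1, -0.1147, 0.1883, -0.105, -14.3], [1, -0.1147, 0.1883, -0.105, -14.3]]}}

```text
t: 12.15
tool_pos: [598.7, -173.8, 119.4]
orientation: [-3.141, -0.001, 1.546]
wrist_force: [0.7, 0.0, -0.7]
finger_gap: 50.6
```

```bash
python3 - <<'E'
from h import *
p=look('square_cutter_mid',None,0,300)
go(600.7,-175,18.5,1.545)
E
```

```text
cam at [602.2 -94.6 289.3]
mark 0.84 [ 599.9 -170.5  130.1]
mask 0.82 11674 rect [ 593.3 -238.4] [ 95.5 185.9] 9.8 circ [ 610.9 -235.3] 95.2 zmax 162.51261328889015
go (600.7, -175, 18.5, 1.545) -> mm [ -0.9   1.5 101.1] twist 0.1 yaw 1.546 q6 1.19 t 12.3
```

Request:
{"op": "drive_tool", "data": {"moves": [[1, -0.0005, 0.001, 0.03, 0], [1, -0.0005, 0.001, 0.07, 0], [1, -0.0005, 0.001, 0.09, 0], [1, -0.0005, 0.001, 0.098, 0], [1, -0.0005, 0.001, 0.101, 0], [1, -0.0005, 0.001, 0.102, 0], [1, -0.0005, 0.001, 0.102, 0]]}}

```text
t: 13.18
tool_pos: [601.3, -175.5, 18.6]
orientation: [3.14, 0.0, 1.545]
wrist_force: [-1.5, 2.3, 4.0]
finger_gap: 50.7
```

Request:
{"op": "drive_tool", "data": {"moves": [[0.6, 0, 0, 0.0, 0], [0, 0, 0, 0, 0], [0, 0, 0, 0, 0], [0, 0, 0, 0, 0], [0, 0, 0, -0.05, 0], [0, 0, 0, -0.11, 0], [0, 0.015, -0.05, -0.16, 0], [0, 0.03, -0.1, -0.18, 0], [0, 0.045, -0.157, -0.18, 0], [0, 0.045, -0.157, -0.18, 0], [0, 0.045, -0.157, -0.18, 0]]}}

```text
t: 14.55
tool_pos: [445.7, -126.8, 197.9]
orientation: [3.14, 0.001, 1.545]
wrist_force: [-0.6, -0.3, 0.9]
finger_gap: 85.7
```

```bash
python3 - <<'E'
from h import *
p=look('shaker_mid','w4.png',60,69)
p2=look('shaker_mid',None,69,80)
go(445,-126,16,1.545)
p=eyes.capture("side")
for n in ['ramekin_mid','square_cutter_mid']:
  m=models.masks_of(n,p)[0]
  C=cloud(p,m["region"]);print(m["p"],C.min(0),C.max(0),[ (q["p"],world(p,q["point"])) for q in models.mark_of(n,p)[:1]])
E
```

```text
cam at [448.8 -47.4 367.7]
mark 0.82 [ 447.3 -127.    41. ]
mask 0.88 194 rect [ 446.6 -124.4] [41.9 44.9] 66.3 circ [ 446.2 -125.8] 22.7 zmax 68.98840334173968
cam at [449.6 -47.7 367.2]
mark 0.61 [ 444.3 -125.1   40.6]
mask 0.66 1441 rect [ 446.2 -125.7] [42.9 42. ] 73.6 circ [ 446.3 -125.8] 21.9 zmax 77.66242047582807
go (445, -126, 16, 1.545) -> mm [  0.7  -0.7 181. ] twist -0.0 yaw 1.545 q6 1.16 t 14.85
0.83 [ 573.3 -118.9    0.5] [702.   -8.8  60.7] [(0.73, array([604.6, -85.4,  33.2]))]
0.94 [ 569.9 -201.2   -1.6] [ 699.9 -100.9   61.7] [(0.93, array([ 601.2, -173.6,   29.2]))]
```

Both placed items look right. The shaker measures (446.3,-125.8), so I'll grip it now.

Request:
{"op": "drive_tool", "data": {"moves": [[0, 0.001, 0.0005, 0.05, 0], [0, 0.001, 0.0005, 0.1, 0], [0, 0.001, 0.0005, 0.15, 0], [0, 0.001, 0.0005, 0.174, 0], [0, 0.001, 0.0005, 0.181, 0], [0, 0.001, 0.0005, 0.181, 0], [1, 0.001, 0.0005, 0.181, 0], [1, 0.001, 0.0005, 0.181, 0], [1, 0.001, 0.0005, 0.181, 0], [1, 0.001, 0.0005, 0.181, 0], [1, 0.001, 0.0005, 0.181, 0], [1, 0.001, 0.0005, 0.181, 0], [1, 0.001, 0.0005, 0.181, 0], [1, 0.001, 0.0005, 0.181, 0], [1, 0.001, 0.0005, 0.181, 0]], "squeeze": 40}}

```text
t: 16.98
tool_pos: [446.2, -125.8, 17.4]
orientation: [3.14, 0.001, 1.545]
wrist_force: [-1.1, 0.6, 6.2]
finger_gap: 43.4
```

```bash
python3 -c "
from h import *
go(598.5,-262,122,1.545)"
```

```text
go (598.5, -262, 122, 1.545) -> mm [-132.2  155.7 -104.6] twist -0.0 yaw 1.545 q6 1.16 t 16.975
```

Request:
{"op": "drive_tool", "data": {"moves": [[1, 0, 0, -0.03, 0], [1, 0, 0, -0.08, 0], [1, -0.02, 0.03, -0.105, 0], [1, -0.05, 0.065, -0.105, 0], [1, -0.085, 0.105, -0.105, 0], [1, -0.12, 0.14, -0.105, 0], [1, -0.13, 0.153, -0.105, 0], [1, -0.132, 0.156, -0.105, 0], [1, -0.132, 0.156, -0.105, 0], [1, -0.132, 0.156, -0.105, 0]]}}

```text
t: 18.23
tool_pos: [597.2, -260.5, 121.4]
orientation: [-3.141, -0.0, 1.545]
wrist_force: [0.3, 0.4, -1.9]
finger_gap: 43.8
```

```bash
python3 - <<'E'
from h import *
p=look('shaker_mid',None,0,300)
go(598.5,-262,20.4,1.545)
E
```

```text
cam at [ 600.6 -181.3  291.3]
mask 0.73 9993 rect [ 588.5 -330.7] [188.5  52.5] 85.7 circ [ 602.8 -331.8] 95.0 zmax 181.33840727192407
go (598.5, -262, 20.4, 1.545) -> mm [ -1.1   0.9 101.2] twist 0.0 yaw 1.545 q6 1.07 t 18.375
```

Request:
{"op": "drive_tool", "data": {"moves": [[1, -0.0005, 0.0005, 0.03, 0], [1, -0.0005, 0.0005, 0.07, 0], [1, -0.0005, 0.0005, 0.09, 0], [1, -0.0005, 0.0005, 0.098, 0], [1, -0.0005, 0.0005, 0.101, 0], [1, -0.0005, 0.0005, 0.102, 0], [1, -0.0005, 0.0005, 0.102, 0]]}}

```text
t: 19.25
tool_pos: [599.0, -262.3, 20.6]
orientation: [3.14, 0.001, 1.545]
wrist_force: [-1.7, 0.8, 2.9]
finger_gap: 43.8
```

Request:
{"op": "drive_tool", "data": {"moves": [[0.6, 0, 0, 0.0, 0], [0, 0, 0, 0, 0], [0, 0, 0, 0, 0], [0, 0, 0, 0, 0], [0, 0, 0, -0.05, 0], [0, 0, 0, -0.11, 0], [0, 0.05, -0.02, -0.14, 0], [0, 0.1, -0.04, -0.16, 0], [0, 0.15, -0.06, -0.18, 0], [0, 0.2, -0.08, -0.18, -2], [0, 0.25, -0.1, -0.18, -4], [0, 0.3, -0.12, -0.18, -6], [0, 0.35, -0.14, -0.18, -8], [0, 0.396, -0.159, -0.18, -10], [0, 0.396, -0.159, -0.18, -10], [0, 0.396, -0.159, -0.18, -10]]}}

```text
t: 21.25
tool_pos: [450.0, 137.9, 199.4]
orientation: [3.141, 0.0, 1.72]
wrist_force: [-0.1, -0.3, -0.3]
finger_gap: 85.4
```

```bash
python3 - <<'E'
from h import *
p=look('jar_mid','w5.png',50,64)
go(450,138,14,1.72)
p=eyes.capture("side")
m=models.masks_of('shaker_mid',p)[0]
C=cloud(p,m["region"]);print(m["p"],C.min(0),C.max(0),[ (q["p"],world(p,q["point"])) for q in models.mark_of('shaker_mid',p)[:1]])
E
```

```text
cam at [439.4 216.4 369.2]
mark 0.7 [457.8 130.7  24.5]
mask 0.94 1742 rect [455.9 136.4] [48.4 48.2] 22.5 circ [455.9 135.9] 24.8 zmax 57.86582759840064
go (450, 138, 14, 1.72) -> mm [  1.   -0.1 185.2] twist -0.1 yaw 1.717 q6 1.56 t 21.4
0.87 [ 573.1 -283.4   -0.4] [ 679.9 -234.1   81.2] [(0.57, array([ 595.3, -264.4,   40.6]))]
```

View pics/w5.png

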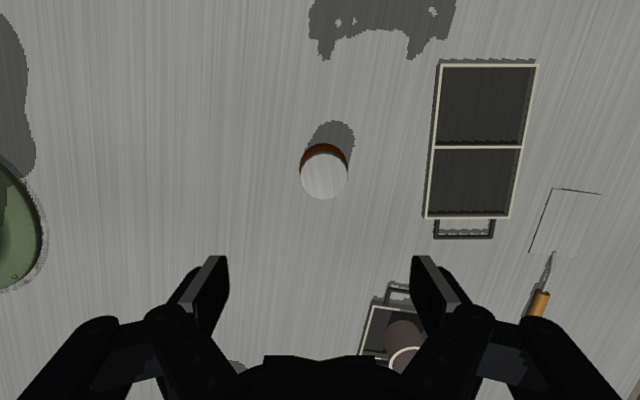

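The jar's lid (323,176) measures (456,136). Tray two's divider (437–522,148) is parallel to the jaws. I'll grip the jar low, at the bulge.

Request:
{"op": "drive_tool", "data": {"moves": [[0, -0.0027, 0.0055, 0.05, 0], [0, -0.0027, 0.0055, 0.1, 0], [0, -0.0027, 0.0055, 0.15, 0], [0, -0.0027, 0.0055, 0.18, 0], [0, -0.0027, 0.0055, 0.191, 0], [0, -0.0027, 0.0055, 0.191, 0], [1, -0.0027, 0.0055, 0.191, 0], [1, -0.0027, 0.0055, 0.191, 0], [1, -0.0027, 0.0055, 0.191, 0], [1, -0.0027, 0.0055, 0.191, 0], [1, -0.0027, 0.0055, 0.191, 0], [1, -0.0027, 0.0055, 0.191, 0], [1, -0.0027, 0.0055, 0.191, 0], [1, -0.0027, 0.0055, 0.191, 0]], "squeeze": 45}}

```text
t: 23.3
tool_pos: [456.6, 136.4, 9.8]
orientation: [3.139, 0.0, 1.72]
wrist_force: [-1.4, -0.6, 7.6]
finger_gap: 48.1
```

```bash
python3 -c "
from h import *
go(631.5,147,113,1.72)"
```

```text
go (631.5, 147, 113, 1.72) -> mm [ -15.4  174.6 -103.2] twist -0.0 yaw 1.72 q6 1.56 t 23.3
```

The gap reads 48 mm, which is less than the lid's 50 mm, so the pads probably sit at the shoulder. I'll lift a little and check the hold.

Request:
{"op": "drive_tool", "data": {"moves": [[1, 0, 0, -0.01, 0], [1, 0, 0, -0.02, 0], [1, 0, 0, -0.02, 0], [1, 0, 0, -0.02, 0]]}}

```text
t: 23.8
tool_pos: [455.6, 136.2, 28.3]
orientation: [3.141, 0.0, 1.719]
wrist_force: [-0.5, 0.2, -2.0]
finger_gap: 47.9
```

```bash
python3 - <<'E'
from h import *
p=look('jar_mid','w6.png',0,300)
g=p["image"]
d=eyes.capture("side"); m=models.masks_of('jar_mid',d)[0]["region"]; C=cloud(d,m); print(C.min(0),C.max(0))
v,u=np.where(m); c=d["image"][max(v.min()-40,0):v.max()+40,u.min()-50:u.max()+50]
c=cv2.resize(c,None,fx=3,fy=3); h=max(c.shape[0],400)
out=np.zeros((h,640+c.shape[1],3),np.uint8); out[:400,:640]=g; out[:c.shape[0],640:]=c
out=cv2.resize(out,None,fx=min(1,800/out.shape[1]),fy=min(1,800/out.shape[1])); cv2.imwrite("pics/w6.png",out)
E
```

```text
cam at [445.  214.6 198.2]
mark 0.75 [457.4 135.   44.9]
mask 0.58 11326 rect [456.8 138.6] [52.3 52.2] 29.0 circ [461.  136.3] 32.1 zmax 76.13942100010003
[426.2 106.8  -0.7] [525.6 190.   80.1]
```

View pics/w6.png

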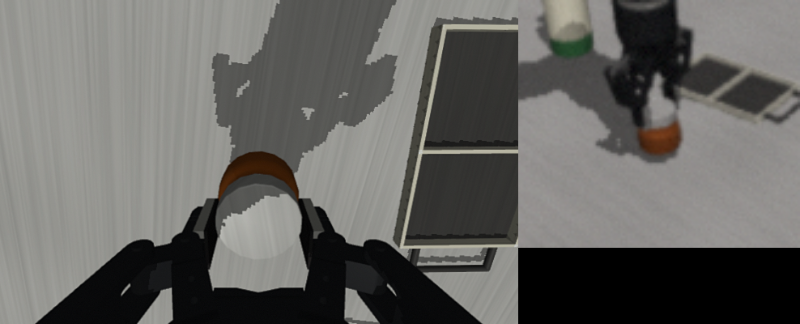

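The jar is held upright by the lid. Its top rose 18.3 mm and the TCP rose 18.5 mm, so it hasn't slipped. I'll carry on.

Request:
{"op": "drive_tool", "data": {"moves": [[1, 0, 0, -0.03, 0], [1, -0.001, 0.02, -0.07, 0], [1, -0.005, 0.06, -0.085, 0], [1, -0.009, 0.105, -0.085, 0], [1, -0.013, 0.15, -0.085, 0], [1, -0.015, 0.17, -0.085, 0], [1, -0.0155, 0.175, -0.085, 0], [1, -0.0155, 0.175, -0.085, 0], [1, -0.0155, 0.175, -0.085, 0]]}}

```text
t: 25.18
tool_pos: [629.7, 146.8, 113.2]
orientation: [-3.14, -0.0, 1.72]
wrist_force: [-0.1, 0.4, -1.0]
finger_gap: 48.3
```

```bash
python3 - <<'E'
from h import *
p=look('jar_mid','w7.png',0,300)
g=cv2.cvtColor(p["image"],cv2.COLOR_BGR2GRAY)
m=models.masks_of('tray_two',p)[0]
k=(m["region"]&(g<70)).astype(np.uint8)
N,l,s,ce=cv2.connectedComponentsWithStats(k)
for i in range(1,N):
    if s[i,4]>300:
        C=cloud(p,l==i); C=C[C[:,2]<8]; r=cv2.minAreaRect(C[:,:2].astype(np.float32)); print("comp",s[i,4],ce[i],np.median(C,0),r)
go(631.5,147,12.8,1.72)
E
```

```text
cam at [619.3 225.3 283.1]
mark 0.71 [630.1 146.6 128.4]
mask 0.71 11478 rect [638.8  85.6] [ 94. 180.] 6.7 circ [645.1  85.9] 90.7 zmax 160.60505839887628
comp 12918 [322.2  85. ] [620.8 232.3   2.3] ((620.475830078125, 229.27297973632812), (100.75590515136719, 84.9893569946289), 8.821558952331543)
comp 6324 [324.1 173.8] [634.7 158.    2.5] ((633.8615112304688, 142.11709594726562), (100.5951919555664, 82.89744567871094), 8.737531661987305)
go (631.5, 147, 12.8, 1.72) -> mm [ -0.1   1.  100.8] twist -0.0 yaw 1.72 q6 1.54 t 25.375
```

View pics/w7.png

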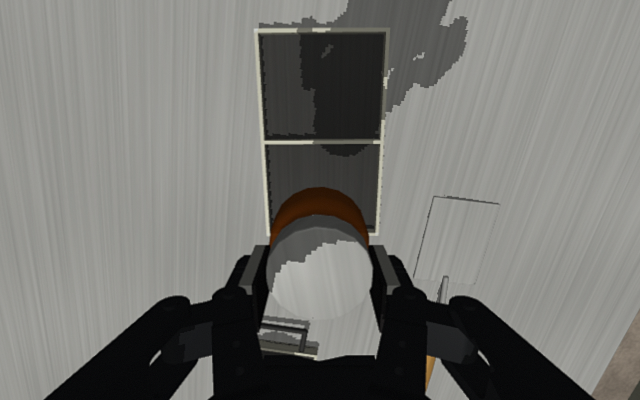

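The jar is upright above the handle-end compartment. The centres are (634,143) for this one and (620.5,229) for the far one. I'll lower the jar.

Request:
{"op": "drive_tool", "data": {"moves": [[1, -0.0028, 0.0015, 0.03, 0], [1, -0.0028, 0.0015, 0.07, 0], [1, -0.0028, 0.0015, 0.09, 0], [1, -0.0028, 0.0015, 0.098, 0], [1, -0.0028, 0.0015, 0.101, 0], [1, -0.0028, 0.0015, 0.102, 0], [1, -0.0028, 0.0015, 0.102, 0]]}}

```text
t: 26.25
tool_pos: [633.3, 144.4, 12.8]
orientation: [3.14, 0.0, 1.72]
wrist_force: [-4.2, 0.1, 4.5]
finger_gap: 47.8
```

Request:
{"op": "drive_tool", "data": {"moves": [[0.6, 0, 0, 0.0, 0], [0, 0, 0, 0, 0], [0, 0, 0, 0, 0], [0, 0, 0, 0, 0], [0, 0, 0, -0.05, 0], [0, 0, 0, -0.11, 0], [0, -0.047, -0.029, -0.15, 0], [0, -0.094, -0.059, -0.185, 0], [0, -0.141, -0.088, -0.185, 0], [0, -0.188, -0.117, -0.185, 0], [0, -0.235, -0.147, -0.185, 0], [0, -0.282, -0.176, -0.185, 0], [0, -0.329, -0.206, -0.185, 0], [0, -0.376, -0.235, -0.185, 0], [0, -0.376, -0.235, -0.185, 0], [0, -0.376, -0.235, -0.185, 0]], "squeeze": 40}}

```text
t: 28.25
tool_pos: [456.1, -262.2, 196.2]
orientation: [3.141, -0.001, 1.719]
wrist_force: [-0.0, -0.2, -0.5]
finger_gap: 85.6
```

```bash
python3 - <<'E'
from h import *
p=look('round_cutter_mid','w8.png',48,64)
go(456,-265,14,1.72)
p=eyes.capture("side")
m=models.masks_of('jar_mid',p)[0]
C=cloud(p,m["region"]);print(m["p"],C.min(0),C.max(0),[ (q["p"],world(p,q["point"])) for q in models.mark_of('jar_mid',p)[:1]])
E
```

```text
cam at [ 445.6 -183.9  366.1]
mark 0.96 [ 457.5 -264.    25.4]
mark 0.71 [ 359.  -237.5   31. ]
mark 0.62 [ 386.9 -388.6   30.7]
mask 0.95 699 rect [ 360.1 -236.8] [56.8 56.6] 15.7 circ [ 359.5 -236.5] 29.0 zmax 57.57151298345576
mask 0.82 584 rect [ 458.1 -267.2] [56.4 56.6] 63.2 circ [ 458.2 -267.9] 28.9 zmax 57.838962400353466
mask 0.57 483 rect [ 394.2 -386.4] [47.  57.8] 8.1 circ [ 389.9 -387.2] 29.1 zmax 57.46169641712004
go (456, -265, 14, 1.72) -> mm [ -3.7  -1.2 182.3] twist 0.1 yaw 1.722 q6 0.76 t 28.4
0.72 [604.6 115.5   7.2] [652.3 162.   62.6] [(0.77, array([627.8, 145.9,  30.9]))]
```

View pics/w8.png

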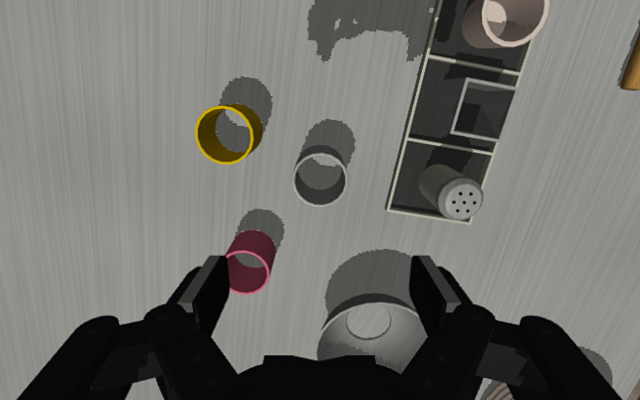

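The shaker, square cutter and ramekin stand in their compartments at the upper right. The steel ring (320,179) measures (458,-267.5), between the yellow and pink decoys, and the fingers have clear space around it. I'll grip it.

Request:
{"op": "drive_tool", "data": {"moves": [[0, -0.0055, 0.0012, 0.05, 0], [0, -0.0055, 0.0012, 0.1, 0], [0, -0.0055, 0.0012, 0.15, 0], [0, -0.0055, 0.0012, 0.175, 0], [0, -0.0055, 0.0012, 0.183, 0], [0, -0.0055, 0.0012, 0.183, 0], [1, -0.0055, 0.0012, 0.183, 0], [1, -0.0055, 0.0012, 0.183, 0], [1, -0.0055, 0.0012, 0.183, 0], [1, -0.0055, 0.0012, 0.183, 0], [1, -0.0055, 0.0012, 0.183, 0], [1, -0.0055, 0.0012, 0.183, 0], [1, -0.0055, 0.0012, 0.183, 0]], "squeeze": 35}}

```text
t: 30.18
tool_pos: [459.1, -268.4, 15.2]
orientation: [3.14, 0.002, 1.72]
wrist_force: [-1.2, 1.3, 7.3]
finger_gap: 56.1
```

```bash
python3 -c "
from h import *
go(620.5,229.5,120,1.723)"
```

```text
go (620.5, 229.5, 120, 1.723) -> mm [ 468.4  233.5 -104.8] twist -0.2 yaw 1.72 q6 0.75 t 30.175
```

Request:
{"op": "drive_tool", "data": {"moves": [[1, 0, 0, -0.03, 0], [1, 0, 0, -0.08, 0], [1, 0.03, 0.015, -0.105, 0], [1, 0.075, 0.037, -0.105, 0], [1, 0.12, 0.06, -0.105, 0], [1, 0.165, 0.082, -0.105, 0], [1, 0.21, 0.105, -0.105, 0], [1, 0.255, 0.127, -0.105, 0], [1, 0.3, 0.15, -0.105, 0], [1, 0.345, 0.172, -0.105, 0], [1, 0.39, 0.195, -0.105, 0], [1, 0.435, 0.217, -0.105, 0], [1, 0.46, 0.23, -0.105, 0], [1, 0.4685, 0.2335, -0.105, 0], [1, 0.4685, 0.2335, -0.105, 0], [1, 0.4685, 0.2335, -0.105, 0]]}}

```text
t: 32.17
tool_pos: [619.3, 228.9, 118.4]
orientation: [-3.141, 0.0, 1.718]
wrist_force: [-0.6, 0.8, -0.6]
finger_gap: 55.9
```

```bash
python3 - <<'E'
from h import *
p=look('round_cutter_mid','w9.png',100,300)
go(620.5,229.5,18,1.723)
E
```

```text
cam at [609.  307.4 288.3]
mask 0.56 10502 rect [620.3 230.2] [55.9 57.7] 11.4 circ [620.2 229.9] 29.3 zmax 160.28648131956376
go (620.5, 229.5, 18, 1.723) -> mm [  0.3   1.  100.5] twist -0.3 yaw 1.718 q6 1.67 t 32.325
```

View pics/w9.png

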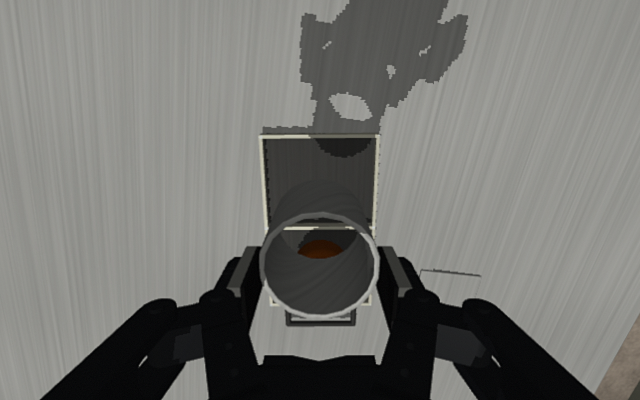

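The ring (320,265) is held upright over the far compartment, and the jar shows through it. I'll lower it.

Request:
{"op": "drive_tool", "data": {"moves": [[1, 0, 0.0005, 0.03, 0], [1, 0, 0.0005, 0.07, 0], [1, 0, 0.0005, 0.09, 0], [1, 0, 0.0005, 0.097, 0], [1, 0, 0.0005, 0.1, 0], [1, 0, 0.0005, 0.101, 0], [1, 0, 0.0005, 0.101, 0]]}}

```text
t: 33.2
tool_pos: [620.9, 230.5, 18.3]
orientation: [3.14, -0.0, 1.72]
wrist_force: [-0.2, -0.2, 0.1]
finger_gap: 56.3
```

Request:
{"op": "drive_tool", "data": {"moves": [[1, 0, 0, 0.0005, 0], [0.6, 0, 0, 0.0005, 0], [0, 0, 0, 0, 0], [0, 0, 0, 0, 0], [0, 0, 0, 0, 0], [0, 0, 0, -0.05, 0], [0, 0, 0, -0.11, 0], [0, 0, -0.05, -0.16, 0], [0, 0, -0.1, -0.2, 0], [0, -0.05, -0.15, -0.2, 0], [0, -0.1, -0.2, -0.2, 0], [0, -0.1, -0.2, -0.2, 0], [0, -0.1, -0.2, -0.2, 0]]}}

```text
t: 34.83
tool_pos: [436.4, 101.0, 217.7]
orientation: [3.141, -0.0, 1.717]
wrist_force: [0.6, 0.4, -0.5]
finger_gap: 85.3
```

```bash
python3 - <<'E'
from h import *
np.set_printoptions(precision=1,suppress=True)
P={c:eyes.capture(c) for c in ["scene","side"]}
for c,p in P.items():
    for n in ["ramekin_mid","square_cutter_mid","shaker_mid","jar_mid","round_cutter_mid","oil_bottle","bowl","spatula"]:
        print(c,n,[(round(m["p"],2),world(p,m["point"])) for m in models.mark_of(n,p)[:3]])
a=cv2.resize(P["scene"]["image"][120:290,130:480],(800,389)); b=cv2.resize(P["side"]["image"][130:300,180:440],None,fx=2,fy=2)
a=cv2.resize(a,(600,291)); b=cv2.resize(P["side"]["image"][130:300,180:440],(600,392)) [:308]
cv2.imwrite("pics/fin.png",np.vstack([a,b]))
E
```

```text
scene ramekin_mid [(0.89, array([602.3, -90. ,  28.3]))]
scene square_cutter_mid [(0.81, array([ 601.1, -173.5,   26.1]))]
scene shaker_mid [(0.86, array([ 600.8, -261. ,   42.1]))]
scene jar_mid [(0.78, array([633.9, 143. ,  33.4]))]
scene round_cutter_mid [(0.89, array([622. , 231.5,  28. ])), (0.86, array([ 356.1, -236.1,   26.3])), (0.53, array([ 388.1, -387.7,   30.1]))]
scene oil_bottle [(0.76, array([545.1, 461.8,   3. ]))]
scene bowl [(0.56, array([ 553.3, -473.9,    1.5]))]
scene spatula [(0.73, array([771.5,  15.1,  -0.1]))]
side ramekin_mid [(0.84, array([605.3, -85.6,  33.1]))]
side square_cutter_mid [(0.82, array([ 602.2, -171.1,   29.4])), (0.18, array([770.5,  13.9,   2.4]))]
side shaker_mid [(0.96, array([ 597.3, -263.5,   42.4])), (0.24, array([ 603.9, -172.6,   28.7]))]
side jar_mid [(0.72, array([625.4, 147. ,  30.3]))]
side round_cutter_mid [(0.77, array([ 356.8, -233.7,   26.5])), (0.76, array([618.4, 234. ,  29. ])), (0.56, array([ 386.5, -383.5,   28. ]))]
side oil_bottle [(0.87, array([544.5, 466.5,  -2.6]))]
side bowl [(0.75, array([ 557.2, -469.5,    2.3])), (0.32, array([ 595.7, -264.3,   43.1]))]
side spatula [(0.57, array([770.8,  14.8,   0. ]))]
```

View pics/fin.png

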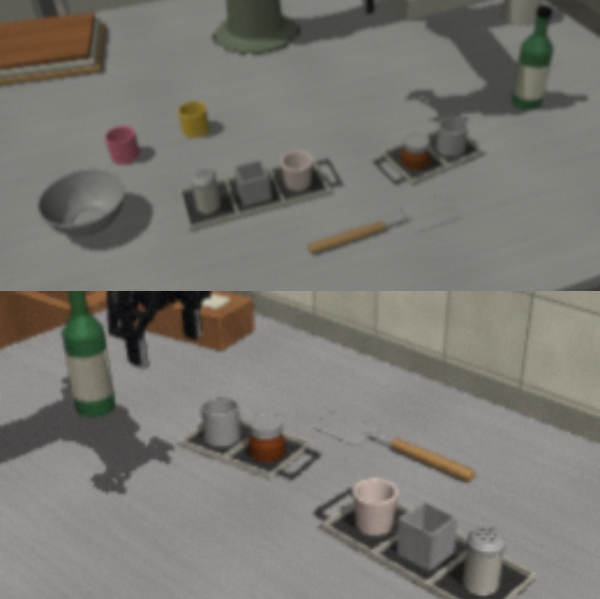

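Both views show every item upright in its own compartment and in the right order from the handle. The bystanders haven't moved, and the arm is clear at 218 mm.

```bash
python3 -c "
from workcell import order; print(order.close_job())"
```

```text
the job is handed in; nothing more can be done
None
```

Both trays are made up and the job is handed in, after about 35 s of robot time (limit 126 s). Counting from the handle, the three-compartment tray holds the ramekin, square cutter and shaker. The two-compartment tray holds the jar, then the steel round cutter.

- **Placement:** the last scene and side pictures show all five items upright, each alone in its compartment. Their measured centres are within about 9 mm of the compartment centres.
- **Left alone:** the oil bottle, bowl and spatula read within a few mm of where they started. The pink and yellow rings were not touched.
- **Forces:** the highest wrist force I read was about 11 N. The readings come only at the end of each move, so short peaks between them would not show.
- **Disagreements:** the two cameras differ by about 9 mm in x on the jar (634 and 625 mm), though the measured tool position at release (633 mm) supports the first. The jar was also gripped by its lid rather than the glass, and it did not slip.

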